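Uncover the specimen dish and latch the retaining arm over it

TASK

Get the specimen dish on the black microscope stage ready for imaging: lift the orange dust cover off it and set the cover down, knob up, on the round blue mat without dropping it. Then swing the steel retaining arm by its red knob over the dish, without slamming it, until the arm is fully home in its keeper. Leave the dish in its holder and the other things on the bench where they are.

Things in the scene. Friction and masses are not known exactly. Their poses are not given: they have to be found in the camera images.
- stage: black plate, 160 mm (its x) by 230 mm (its y) and 20 mm thick, fixed to the bench. Origin: centre of its underside, on the bench top; z up. A round dish pedestal of 72 mm diameter stands in its middle up to 45 mm above the bench with a low rim to 49 mm; a 26 mm aluminium hinge post stands at y = -80 mm; the keeper stands at y = +95 mm.
- latch (a joint): angle of the retaining arm about the vertical hinge, rad: 0 = closed, fully home against the back of the keeper, the arm lying along the stage's +y over the dish; grows as the arm swings open towards the stage's -x (counter-clockwise from above); limit 1.6. It starts open, at 0.85 to 1.5. Light friction: it stays where it is left. The cover on the dish blocks it.
- latch_knob (a point): centre of the top of the upright round red knob on the arm, 115 mm from the hinge; the knob is 14 mm in diameter and rises 35 mm from the bar's top (73 mm above the bench) to this point at 108 mm.
- latch_hinge (a point): the arm's hinge axis (vertical), at the height of the bar's underside, 65 mm above the bench; at the stage's x = 0, y = -80 mm. The arm is a flat steel bar 195 mm long from the hinge, 16 mm wide, its underside 65 mm and its top 73 mm above the bench.
- keeper (a point): middle of the mouth of the keeper, where the end of the closed arm lies, 69 mm above the bench: an aluminium bracket 20 mm wide along the stage's y, open towards the stage's -x, with a foot under the arm, a back behind it and a lip over it that reaches to 82 mm above the bench. The arm runs through it and ends 20 mm beyond this point.
- dish: closed round glass specimen dish, 62 mm in diameter, 15 mm high, lying loose on the pedestal at the middle of the stage. Origin: centre of its underside. Hidden under the cover at the start; its top is 60 mm above the bench, 5 mm below the arm.
- cover: orange dust cover, an upside-down cup of 84 mm outer and 78 mm inner diameter and 60 mm high with a black knob on top; about 90 g. Loose, it stands on the stage plate (20 mm above the bench) around the pedestal and dish. Origin: centre of its open underside; z up.
- cover_knob (a point): centre of the top of the cover's knob, 90 mm above the cover's underside; the knob is a plain cylinder of 20 mm diameter and 30 mm height on the cover's flat top.
- mat: round blue mat fixed on the bench, 150 mm in diameter, 4 mm thick, to the left or to the right of the stage. Origin: centre of its underside.
- slide_box: bystander: closed slide box, white lid and grey bottom, 87 x 112 x 34 mm, on the other side of the stage from the mat. Origin: centre of its underside.
- objective: bystander: brass microscope objective standing on the bench, 32 mm in diameter, 52 mm high. Origin: centre of its underside.
- meter: bystander: white hand-held meter lying on the bench, 55 x 85 x 26 mm. Origin: centre of its underside.
Not all that is in view belongs to the job. What is meant by the mat is not brown, and is the larger of those in its own colour.

How it is judged:
On the way, in this order (a step that is already met when the one before it is completed fails the run):
1. the cover stands on the mat, knob up, while the arm is still open (horizontal distance between cover and mat below 0.045 m and height (world z) of cover between 0 and 0.01 m and angle between cover's own z axis and vertical below 0.1 rad and value of joint latch above 0.3 rad), for 0.2 s.
2. the arm is swung home into the keeper (value of joint latch below 0.06 rad), for 0.2 s.
At the end, for the whole second after the job is handed in: The cover stands at rest, knob up (within 0.1 rad), on the mat with its centre within 45 mm of the mat's centre; the arm rests within 0.06 rad of fully closed in its keeper; the dish lies flat in its holder (within 8 mm of the middle of the stage) (horizontal distance between cover and mat below 0.045 m and height (world z) of cover between 0 and 0.01 m and angle between each of cover, dish's own z axis and vertical below 0.1 rad and value of joint latch below 0.06 rad and linear speed of cover below 0.02 m/s and velocity of joint latch between -0.05 and 0.05 rad/s and horizontal distance between dish and stage below 0.008 m and height (world z) of dish below 0.05 m); the robot touches nothing.
It fails at once if the dish is knocked out of its holder (moved over 15 mm) or tipped (distance of dish from where it was at the start of the episode above 0.015 m or angle between dish's own z axis and vertical above 0.3 rad).
It fails at once if the cover is dropped (falls free, faster than 0.7 m/s) (linear speed of cover above 0.7 m/s and contact force between the fingers and cover below 0.1 N).
It fails at once if the arm is slammed (swings shut faster than 4 rad/s) (velocity of joint latch below -4 rad/s).
It fails at once if a bystander is moved more than 30 mm (distance of any of slide_box, objective, meter from where it was at the start of the episode above 0.03 m).
It also fails if it takes over 58 s, if anything falls off the work surface, if the arm or the gripper's body presses on something with over 40 N, if the wrist force passes 120 N, or if a joint passes its speed limit or range.

ROBOT

A 7-joint arm with a two-finger parallel gripper is mounted at the origin on the work surface. World frame = base frame: x ahead of the robot, y to its left, z up, the work surface at z = 0. Lengths are in m, angles in rad, forces in N, time in s.
With the tool pointing down it reaches from about 0.425 to 0.825 m from the base axis. Payload 3.6 kg.
Tool frame: the origin (TCP) lies between the finger pads; the fingertips stand 11 mm ahead of it and the grasp point (between the pads) lies 8 mm behind it; z points along the fingers, y is the line along which they close (so a half turn about z gives the same grasp; the last joint's range is limited). The gripper opens to 85 mm and grips with 20 to 120 N. Pads are 22 mm wide; open, the fingers measure 114 mm over their backs; the gripper's body (76 mm by 85 mm) begins 54 mm behind the grasp point. The pads swing forward as they close: fully open they stand 13 mm farther back than shut.
Start: joints at [-1.282, 0.615, -0.013, 1.423, 0.008, 1.103, -0.04], TCP at [0.202, 0.618, 0.242] pointing down, gripper open.
Joint ranges: [-3.12, 3.12], [-0.3, 2.06], [-1.34, 1.32], [0.26, 2.42], [-1.36, 4.5], [0.01, 1.98], [-2.84, 2.84]. Speed limits (rad/s): [2.79, 2.79, 3.14, 3.14, 3.14, 3.14, 3.14].

INTERFACE

Orientations are given as a 3x3 rotation matrix whose columns are the frame's x, y, z axes.
In Python, from rig import bot, imaging gives the robot as it stands.
- The arm moves only by the tool apply_moves, never from a script. Its argument "plan" is a list of rows, each an object of numbers: "x", "y", "z": the shift along the tool's x, y, z in mm; "ax", "ay", "az": the turn, a rotation vector about the tool's x, y, z in degrees; "fingers": the finger opening in mm, from 0 to 85.4. In form: [{"x": .., "y": .., "z": .., "ax": .., "ay": .., "az": .., "fingers": ..}, ...]. A call has 1 to 5 rows; each row shifts and turns the commanded pose from where the row before left it, along the tool's axes as they then stand; what a row does not reach is not made up. A row lasts 1/10 s, in which the tool goes at most 50 mm and 8.59 degrees, less where a joint would pass 70% of its speed; a pose out of reach is approached as far as the arm can. A call is refused whole if a number of a shift passes 50 or a number of a turn 8.59, either way. A call with a gripper value outside its range is refused whole. The fingers move at their own pace and stop on an object; "grip_force" is the grip in N (left out, the last holds). Time passes only in rows, so rows that do not move let the fingers close. It gives the time, the measured TCP pose, the force, the opening and the grip force at its end, in the units of the state.
- bot.get_obs(): the state, without advancing time (a new reading comes with each control period).
- imaging.read_camera(name): name is "side" or "top" or "wrist"; returns a dict with "img" (384x512x3 uint8, blue, green, red), "range_z" (384x512 float32, m along the optical axis (not along the pixel's ray), 0 where there is no reading), "fx", "fy", "cx", "cy" (pixels), "R" (3x3) and "t" (3): a world point X has camera coordinates R X + t. Camera axes: x right, y down, z forward; pixel columns grow to the right and rows downward; lengths in m; the calibration is good to about 2 mm. A picture is of the moment at which its call begins.
- bot.finish_job(): hands the job in; it is judged then, once.
The state is a dict: "time": time; "joints": joint angles; "qd": joint speeds; "tau": joint torques, N m; "eef_pos": TCP position; "orientation": TCP orientation; "wrist_force": force on the tool from outside, world axes, zero at the start; "ft_torque": the same for the moment, N m; "finger_gap": opening from 0.0 (shut) to 1.0 (fully open); "finger_force": force on a finger pad.
Only numpy, scipy, OpenCV 4.12 (cv2) and the standard library are available. Lean on these libraries where they do the work, as an engineer would, in place of code of your own. Each camera call takes 0.05 s, during which the arm holds its last target. There are 200 camera calls.

## Working session

There is one attempt and no reset: what is moved stays moved. The work goes in short steps, Python scripts to look and compute and a tool call to move; the robot and the scene stay as the last step left them, time stands still between calls to the robot, and variables do not carry over. Pictures are saved under pics/ and viewed, at most 10 in all, crops included, and the job is handed in when it is done.

Besides the shell and the picture viewer there is one more tool, called after "Request:" by a JSON object that holds its "api" and its "payload". apply_moves: Moves the arm, as the interface text tells. Its arguments: {"type":"object","properties":{"plan":{"type":"array"},"grip_force":{"type":"number"}},"required":["plan"]}

```bash
mkdir -p pics; ls; python3 - <<'E'
from rig import bot, imaging
import cv2,numpy as np,pickle
d={n:imaging.read_camera(n) for n in("side","top")}
pickle.dump(d,open('v0.pkl','wb'))
cv2.imwrite('pics/top0.png',d['top']['img']);cv2.imwrite('pics/side0.png',d['side']['img'])
o=bot.get_obs();print(o)
for n in d: print(n,d[n]['R'].round(3),d[n]['t'],d[n]['fx'])
E
```

```text
pics
{'time': 0.1, 'joints': array([-1.28148221,  0.61587957, -0.01261128,  1.42475932,  0.00812691,
        1.10341553, -0.04036181]), 'qd': array([-0.00023272, -0.00322511,  0.00049749, -0.00541928, -0.00084498,
        0.00156053,  0.00012675]), 'tau': array([ 1.43966936e-03, -4.70384502e+01,  2.60370830e-01, -1.71569932e+01,
        1.01121882e-02,  5.88329494e-03, -8.14911402e-06]), 'eef_pos': array([0.20167252, 0.61721233, 0.2412101 ]), 'orientation': array([[-9.50578543e-01,  3.10483421e-01, -6.92646614e-04],
       [ 3.10484188e-01,  9.50575739e-01, -2.30948107e-03],
       [-5.86425158e-05, -2.41039897e-03, -9.99997093e-01]]), 'wrist_force': array([-0.42152845,  0.19840508, -0.36816912]), 'ft_torque': array([-0.00382717, -0.0025131 ,  0.05792068]), 'finger_force': 0.0, 'finger_gap': 0.9985575741075964}
side [[-0.957 -0.29  -0.019]
 [-0.145  0.532 -0.834]
 [ 0.252 -0.796 -0.551]] [0.57222935 0.2004867  0.78391413] 347.6632869140844
top [[ 0.005 -1.    -0.004]
 [-0.997 -0.005 -0.072]
 [ 0.072  0.004 -0.997]] [-0.07337432  0.60025116  1.45455753] 474.90258652182706
```

View pics/top0.png

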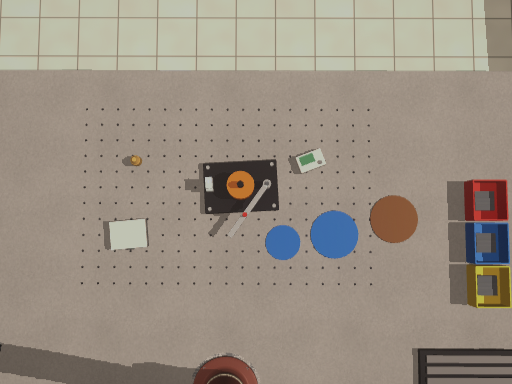

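View pics/side0.png

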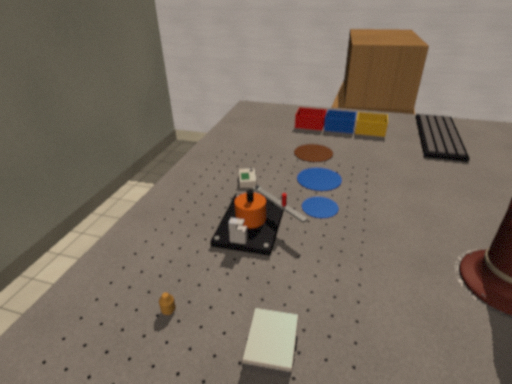

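Candidates, as seen in the top view:
- **Mat:** large blue disc (334,234), small blue disc (283,242), brown disc (394,219), blue bin (487,243). I choose the large blue disc.
- **Cover:** orange disc (240,184). The brass objective at (136,160) is a different thing.
- **Latch knob:** red (244,214). The red bin at (489,201) is a different thing.

The arm is open, with its hinge at (267,183). The keeper is at (209,184), so the stage's +y is roughly world +y.

```bash
cat > h.py <<'E'
import cv2,numpy as np
def ray(c,u,v,z):
    "cast pixel onto plane z"
    C=-c['R'].T@c['t']; d=c['R'].T@np.array([(u-c['cx'])/c['fx'],(v-c['cy'])/c['fy'],1])
    return C+d*(z-C[2])/d[2]
def proj(c,X):
    p=c['R']@np.asarray(X)+c['t']; return np.array([c['cx']+c['fx']*p[0]/p[2],c['cy']+c['fy']*p[1]/p[2]])
def blobs(c,lo,hi,amin=8):
    m=cv2.inRange(cv2.cvtColor(c['img'],cv2.COLOR_BGR2HSV),lo,hi)
    n,l,s,ce=cv2.connectedComponentsWithStats(m)
    return [(s[i].tolist(),ce[i].round(1)) for i in range(1,n) if s[i][4]>=amin]
E
python3 - <<'E'
import pickle,cv2
from h import *
d=pickle.load(open('v0.pkl','rb'))
for n,c in d.items():
    print(n)
    for nm,lo,hi,z in (('blue',(100,120,60),(125,255,255),.004),('orange',(5,180,120),(14,255,255),.08),('red',(0,150,80),(3,255,255),.1),('red2',(174,150,80),(180,255,255),.1)):
        for s,ce in blobs(c,lo,hi): print(nm,s,ce,ray(c,*ce,z).round(4))
c=d['top'];cv2.imwrite('pics/crop0.png',cv2.resize(c['img'][140:270,190:370],None,fx=4,fy=4,interpolation=cv2.INTER_CUBIC))
E
```

```text
side
blue [325, 111, 30, 22, 579] [339.5 121.3] [ 0.4547 -0.8593  0.004 ]
blue [297, 168, 44, 23, 763] [318.9 178.9] [ 0.4728 -0.3303  0.004 ]
blue [302, 197, 36, 21, 572] [319.7 207. ] [ 0.4477 -0.1704  0.004 ]
orange [235, 193, 31, 34, 605] [249.6 208. ] [ 0.6131 -0.0108  0.08  ]
red [295, 108, 31, 22, 536] [309.5 118.4] [ 0.5581 -0.6164  0.1   ]
red [282, 193, 4, 13, 46] [283.5 198.9] [ 0.5317 -0.0462  0.1   ]
red2 [322, 120, 2, 6, 8] [322.8 122.5] [ 0.5025 -0.5872  0.1   ]
top
blue [311, 211, 47, 47, 1755] [334.  234.2] [ 0.473 -0.335  0.004]
blue [466, 223, 44, 41, 1341] [487.8 243.2] [ 0.4475 -0.8137  0.004 ]
blue [266, 226, 34, 34, 924] [282.5 242.2] [ 0.4473 -0.1741  0.004 ]
orange [238, 171, 12, 4, 14] [244. 172.] [ 0.6583 -0.0539  0.08  ]
orange [228, 181, 13, 8, 72] [232.9 184.8] [ 0.6197 -0.021   0.08  ]
orange [244, 187, 10, 12, 14] [249.6 193.1] [ 0.5951 -0.071   0.08  ]
orange [230, 194, 13, 5, 13] [236.  196.8] [ 0.5838 -0.0305  0.08  ]
red [464, 180, 44, 41, 1339] [486.3 199.9] [ 0.5769 -0.7657  0.1   ]
red [243, 213, 4, 4, 14] [244.5 214.3] [ 0.5312 -0.0564  0.1   ]
```

View pics/crop0.png

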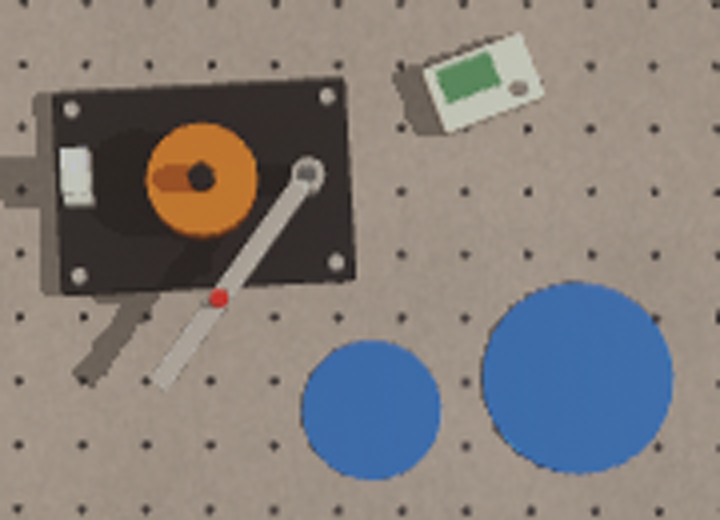

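The crop confirms the choices. The large blue mat is at crop (577,377), the cover with its black knob at (202,178), the red latch knob at (219,298), the hinge at (308,174) and the keeper at (77,176).

```bash
python3 - <<'E'
import pickle
from h import *
d=pickle.load(open('v0.pkl','rb'));c=d['top']
m=cv2.inRange(cv2.cvtColor(c['img'],cv2.COLOR_BGR2HSV),(5,130,60),(20,255,255));m[:, :220]=0;m[210:]=0
p=cv2.findNonZero(m);(ce,r)=cv2.minEnclosingCircle(p);x,y,w,h=cv2.boundingRect(p)
print(ce,r,ray(c,*ce,.08), ray(c,x+w/2-.5,y+h/2-.5,.08))
k=ray(c,240.0,184.1,.11);print('knob',k)
hg=ray(c,266.75,183.4,.08);kp=ray(c,209.1,184,.08);lk=ray(c,244.4,214.3,.107);print('hinge',hg,'keeper',kp,'lk',lk)
print('top dep', c['range_z'][184,240],c['range_z'][214,244])
# stage outline
b=[ray(c,190+u/4,140+v/4,.02)[:2] for u,v in((52,95),(343,78),(355,279),(60,294))];print(np.array(b).round(3),np.mean(b,0))
print(np.linalg.norm((lk-hg)[:2]))
E
```

```text
(320.0, 195.5) 94.96456909179688 [ 0.58886938 -0.28097392  0.08      ] [ 0.60681919 -0.28107788  0.08      ]
knob [ 0.61917972 -0.04288574  0.11      ]
hinge [ 0.62436807 -0.12210763  0.08      ] keeper [0.62177168 0.05023873 0.08      ] lk [ 0.5310236  -0.05622187  0.107     ]
top dep 1.3929812 1.3828838
[[ 0.691  0.075]
 [ 0.705 -0.152]
 [ 0.548 -0.161]
 [ 0.535  0.067]] [ 0.61974811 -0.04269442]
0.11425463916117025
```

Request:
{"api": "apply_moves", "payload": {"plan": [{"x": -20, "y": -16}, {"x": -30, "y": -25}, {"x": -30, "y": -25}, {"x": -30, "y": -25}, {"x": -30, "y": -25}]}}

```text
invalid input at $.plan[0]: expected keys x, y, z, ax, ay, az, fingers
```

Request:
{"api": "apply_moves", "payload": {"plan": [{"x": -30, "y": -25}, {"x": -30, "y": -25}, {"x": -30, "y": -25}, {"x": -30, "y": -25}, {"x": -30, "y": -25}]}}

```text
invalid input at $.plan[0]: expected keys x, y, z, ax, ay, az, fingers
```

Request:
{"api": "apply_moves", "payload": {"plan": [{"x": -30, "y": -25}, {"x": -30, "y": -25}, {"x": -30, "y": -25}, {"x": -30, "y": -25}, {"x": -30, "y": -25}]}}

```text
invalid input at $.plan[0]: expected keys x, y, z, ax, ay, az, fingers
```

Request:
{"api": "apply_moves", "payload": {"plan": [{"x": -30, "y": -25}, {"x": -30, "y": -25}, {"x": -30, "y": -25}, {"x": -20, "y": -15}, {}]}}

```text
invalid input at $.plan[0]: expected keys x, y, z, ax, ay, az, fingers
```

Request:
{"api": "apply_moves", "payload": {"plan": [{"x": -20, "y": -16, "z": 0, "ax": 0, "ay": 0, "az": 0, "fingers": 85}, {"x": -30, "y": -25, "z": 0, "ax": 0, "ay": 0, "az": 0, "fingers": 85}, {"x": -30, "y": -25, "z": 0, "ax": 0, "ay": 0, "az": 0, "fingers": 85}, {"x": -30, "y": -25, "z": 0, "ax": 0, "ay": 0, "az": 0, "fingers": 85}, {"x": -30, "y": -25, "z": 0, "ax": 0, "ay": 0, "az": 0, "fingers": 85}]}}

```text
time: 0.6
eef_pos: [0.2994, 0.4624, 0.2419]
orientation: [[-0.951, 0.31, -0.0], [0.31, 0.951, -0.001], [0.0, -0.001, -1.0]]
wrist_force: [1.1, 0.5, -0.5]
finger_gap: 0.994
finger_force: 0.0
```

Request:
{"api": "apply_moves", "payload": {"plan": [{"x": -30, "y": -25, "z": 0, "ax": 0, "ay": 0, "az": 0, "fingers": 85}, {"x": -30, "y": -25, "z": 0, "ax": 0, "ay": 0, "az": 0, "fingers": 85}, {"x": -30, "y": -25, "z": 0, "ax": 0, "ay": 0, "az": 0, "fingers": 85}, {"x": -30, "y": -25, "z": 0, "ax": 0, "ay": 0, "az": 0, "fingers": 85}, {"x": -30, "y": -25, "z": 0, "ax": 0, "ay": 0, "az": 0, "fingers": 85}]}}

```text
time: 1.1
eef_pos: [0.4031, 0.2971, 0.242]
orientation: [[-0.951, 0.31, -0.001], [0.31, 0.951, -0.0], [0.0, -0.001, -1.0]]
wrist_force: [-0.3, 0.2, -0.7]
finger_gap: 0.998
finger_force: 0.0
```

Request:
{"api": "apply_moves", "payload": {"plan": [{"x": -30, "y": -25, "z": 0, "ax": 0, "ay": 0, "az": 0, "fingers": 85}, {"x": -30, "y": -25, "z": 0, "ax": 0, "ay": 0, "az": 0, "fingers": 85}, {"x": -30, "y": -25, "z": 0, "ax": 0, "ay": 0, "az": 0, "fingers": 85}, {"x": -30, "y": -25, "z": 0, "ax": 0, "ay": 0, "az": 0, "fingers": 85}, {"x": -30, "y": -25, "z": 0, "ax": 0, "ay": 0, "az": 0, "fingers": 85}]}}

```text
time: 1.6
eef_pos: [0.5068, 0.1318, 0.242]
orientation: [[-0.951, 0.31, -0.001], [0.31, 0.951, -0.0], [0.001, -0.0, -1.0]]
wrist_force: [0.2, 1.0, -0.3]
finger_gap: 0.994
finger_force: 0.0
```

Request:
{"api": "apply_moves", "payload": {"plan": [{"x": -30, "y": -25, "z": 0, "ax": 0, "ay": 0, "az": 0, "fingers": 85}, {"x": -30, "y": -25, "z": 0, "ax": 0, "ay": 0, "az": 0, "fingers": 85}, {"x": -30, "y": -25, "z": 0, "ax": 0, "ay": 0, "az": 0, "fingers": 70}, {"x": -20, "y": -15, "z": 0, "ax": 0, "ay": 0, "az": 0, "fingers": 60}, {"x": 0, "y": 0, "z": 0, "ax": 0, "ay": 0, "az": 0, "fingers": 60}]}}

```text
time: 2.1
eef_pos: [0.5843, 0.008, 0.2416]
orientation: [[-0.948, 0.318, 0.0], [0.318, 0.948, -0.004], [-0.001, -0.003, -1.0]]
wrist_force: [0.5, -0.1, 0.3]
finger_gap: 0.704
finger_force: 0.0
```

Request:
{"api": "apply_moves", "payload": {"plan": [{"x": -25, "y": -19, "z": 0, "ax": 0, "ay": 0, "az": 0, "fingers": 60}, {"x": -24, "y": -18, "z": 0, "ax": 0, "ay": 0, "az": 0, "fingers": 60}, {"x": 0, "y": 0, "z": 0, "ax": 0, "ay": 0, "az": 0, "fingers": 60}, {"x": 0, "y": 0, "z": 0, "ax": 0, "ay": 0, "az": 0, "fingers": 60}]}}

```text
time: 2.5
eef_pos: [0.6175, -0.0362, 0.2416]
orientation: [[-0.95, 0.311, -0.002], [0.311, 0.95, 0.001], [0.002, 0.0, -1.0]]
wrist_force: [-0.0, 0.3, -0.3]
finger_gap: 0.702
finger_force: 0.0
```

```bash
python3 - <<'E'
from rig import bot, imaging
from h import *
c=imaging.read_camera("wrist");cv2.imwrite('pics/w1.png',c['img'])
import pickle;pickle.dump(c,open('w1.pkl','wb'))
for X in ((.6192,-.0429,.11),(.531,-.0562,.108),(.624,-.122,.08)):print(proj(c,X).round(1))
o=bot.get_obs();print(o['eef_pos'],o['joints'])
E
```

```text
[251.2 194.7]
[208.6 113.2]
[188.5 212.2]
[ 0.61740748 -0.03501748  0.24178781] [-0.0258536   0.56600784  0.07981029  1.52281251 -0.05092468  1.05655489
  1.3233215 ]
```

View pics/w1.png

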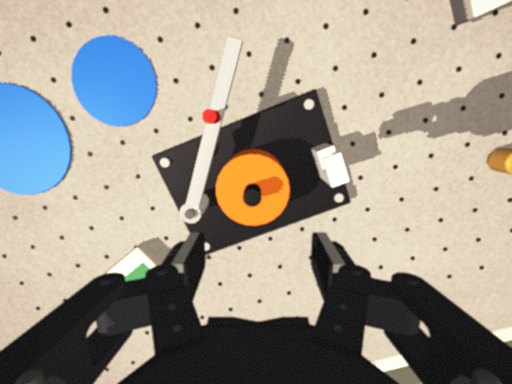

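The wrist view shows the cover's knob at (252,195), close to my projection of (251,195). The red knob is at (211,116) and the path down is clear.

Request:
{"api": "apply_moves", "payload": {"plan": [{"x": -4, "y": -7, "z": 30, "ax": 0, "ay": 0, "az": 0, "fingers": 60}, {"x": 0, "y": 0, "z": 35, "ax": 0, "ay": 0, "az": 0, "fingers": 60}, {"x": 0, "y": 0, "z": 35, "ax": 0, "ay": 0, "az": 0, "fingers": 60}, {"x": 0, "y": 0, "z": 25, "ax": 0, "ay": 0, "az": 0, "fingers": 60}, {"x": 0, "y": 0, "z": 0, "ax": 0, "ay": 0, "az": 0, "fingers": 60}]}}

```text
time: 3.05
eef_pos: [0.6162, -0.042, 0.1135]
orientation: [[-0.951, 0.308, -0.01], [0.308, 0.951, 0.002], [0.01, -0.001, -1.0]]
wrist_force: [-0.8, -0.5, 0.3]
finger_gap: 0.703
finger_force: 0.0
```

Request:
{"api": "apply_moves", "payload": {"plan": [{"x": 0, "y": 0, "z": 10, "ax": 0, "ay": 0, "az": 0, "fingers": 60}, {"x": 0, "y": 0, "z": 10, "ax": 0, "ay": 0, "az": 0, "fingers": 60}, {"x": 0, "y": 0, "z": 0, "ax": 0, "ay": 0, "az": 0, "fingers": 60}, {"x": 0, "y": 0, "z": 0, "ax": 0, "ay": 0, "az": 0, "fingers": 60}]}}

```text
time: 3.45
eef_pos: [0.6201, -0.0446, 0.0979]
orientation: [[-0.951, 0.31, 0.001], [0.311, 0.951, -0.0], [-0.001, 0.0, -1.0]]
wrist_force: [-1.2, 1.5, 0.2]
finger_gap: 0.704
finger_force: 0.0
```

Request:
{"api": "apply_moves", "payload": {"plan": [{"x": 0, "y": 0, "z": 1, "ax": 0, "ay": 0, "az": 0, "fingers": 30}, {"x": 0, "y": 0, "z": 0, "ax": 0, "ay": 0, "az": 0, "fingers": 22}, {"x": 0, "y": 0, "z": 0, "ax": 0, "ay": 0, "az": 0, "fingers": 10}, {"x": 0, "y": 0, "z": 0, "ax": 0, "ay": 0, "az": 0, "fingers": 5}, {"x": 0, "y": 0, "z": 0, "ax": 0, "ay": 0, "az": 0, "fingers": 5}], "grip_force": 45}}

```text
time: 3.95
eef_pos: [0.62, -0.0447, 0.0966]
orientation: [[-0.951, 0.311, 0.001], [0.311, 0.951, -0.0], [-0.001, 0.0, -1.0]]
wrist_force: [-0.0, -0.2, 2.0]
finger_gap: 0.217
finger_force: 44.0
```

Request:
{"api": "apply_moves", "payload": {"plan": [{"x": 0, "y": 0, "z": 0, "ax": 0, "ay": 0, "az": 0, "fingers": 5}, {"x": 0, "y": 0, "z": -5, "ax": 0, "ay": 0, "az": 0, "fingers": 5}, {"x": 0, "y": 0, "z": -10, "ax": 0, "ay": 0, "az": 0, "fingers": 5}, {"x": 0, "y": 0, "z": -10, "ax": 0, "ay": 0, "az": 0, "fingers": 5}, {"x": 0, "y": 0, "z": 0, "ax": 0, "ay": 0, "az": 0, "fingers": 5}]}}

```text
time: 4.45
eef_pos: [0.6211, -0.0449, 0.1235]
orientation: [[-0.951, 0.311, 0.004], [0.311, 0.951, -0.0], [-0.004, 0.001, -1.0]]
wrist_force: [-0.2, -0.1, 0.1]
finger_gap: 0.215
finger_force: 43.9
```

Request:
{"api": "apply_moves", "payload": {"plan": [{"x": 0, "y": 0, "z": -15, "ax": 0, "ay": 0, "az": 0, "fingers": 5}, {"x": 0, "y": 0, "z": -25, "ax": 0, "ay": 0, "az": 0, "fingers": 5}, {"x": 0, "y": 0, "z": -25, "ax": 0, "ay": 0, "az": 0, "fingers": 5}, {"x": 0, "y": 0, "z": -25, "ax": 0, "ay": 0, "az": 0, "fingers": 5}, {"x": 0, "y": 0, "z": -10, "ax": 0, "ay": 0, "az": 0, "fingers": 5}]}}

```text
time: 4.95
eef_pos: [0.621, -0.0449, 0.2241]
orientation: [[-0.95, 0.311, 0.005], [0.311, 0.951, -0.0], [-0.005, 0.001, -1.0]]
wrist_force: [0.1, 0.3, -0.4]
finger_gap: 0.216
finger_force: 43.9
```

```bash
python3 - <<'E'
from rig import bot, imaging
from h import *
c=imaging.read_camera("side");cv2.imwrite('pics/s2.png',cv2.resize(c['img'][90:260,180:380],None,fx=4,fy=4*170/200*200/170*0.88,interpolation=cv2.INTER_CUBIC))
o=bot.get_obs();print(o['eef_pos'],o['wrist_force'],o['finger_force'])
E
```

```text
[ 0.62125124 -0.04492711  0.22465372] [0.13502594 0.19493217 0.21206009] 43.948795795440674
```

View pics/s2.png

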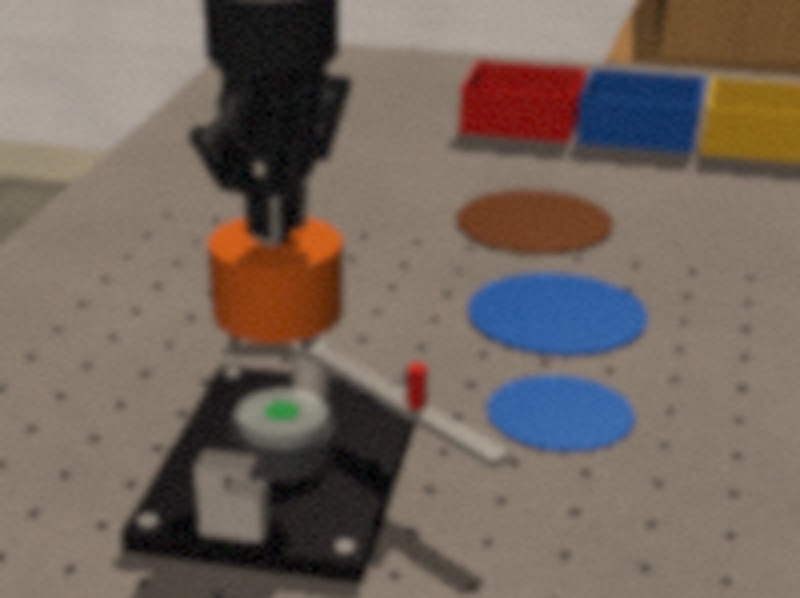

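The cover hangs level from the gripper at (275,280). The dish, with its green spot at (283,410), is still in its holder and the arm is still open. Next I carry the cover over the mat.

Request:
{"api": "apply_moves", "payload": {"plan": [{"x": 2, "y": -12, "z": 0, "ax": 0, "ay": 0, "az": 0, "fingers": 5}, {"x": 4, "y": -24, "z": 0, "ax": 0, "ay": 0, "az": 0, "fingers": 5}, {"x": 5, "y": -33, "z": 0, "ax": 0, "ay": 0, "az": 0, "fingers": 5}, {"x": 5, "y": -33, "z": 0, "ax": 0, "ay": 0, "az": 0, "fingers": 5}, {"x": 5, "y": -33, "z": 0, "ax": 0, "ay": 0, "az": 0, "fingers": 5}]}}

```text
time: 5.5
eef_pos: [0.5554, -0.1683, 0.2192]
orientation: [[-0.95, 0.311, -0.004], [0.311, 0.95, 0.0], [0.004, -0.001, -1.0]]
wrist_force: [0.2, -0.5, -0.8]
finger_gap: 0.216
finger_force: 44.0
```

Request:
{"api": "apply_moves", "payload": {"plan": [{"x": 6, "y": -33, "z": 0, "ax": 0, "ay": 0, "az": 0, "fingers": 5}, {"x": 6, "y": -33, "z": 0, "ax": 0, "ay": 0, "az": 0, "fingers": 5}, {"x": 6, "y": -33, "z": 0, "ax": 0, "ay": 0, "az": 0, "fingers": 5}, {"x": 5, "y": -33, "z": 0, "ax": 0, "ay": 0, "az": 0, "fingers": 5}, {"x": 4, "y": -24, "z": 0, "ax": 0, "ay": 0, "az": 0, "fingers": 5}]}}

```text
time: 6.0
eef_pos: [0.4801, -0.3093, 0.2194]
orientation: [[-0.949, 0.314, -0.005], [0.314, 0.949, 0.0], [0.005, -0.001, -1.0]]
wrist_force: [-0.5, -1.0, -1.4]
finger_gap: 0.218
finger_force: 44.0
```

Request:
{"api": "apply_moves", "payload": {"plan": [{"x": 2, "y": -20, "z": 0, "ax": 0, "ay": 0, "az": 0, "fingers": 5}, {"x": 1, "y": -10, "z": 10, "ax": 0, "ay": 0, "az": 0, "fingers": 5}, {"x": 0, "y": 0, "z": 20, "ax": 0, "ay": 0, "az": 0, "fingers": 5}, {"x": 0, "y": 0, "z": 20, "ax": 0, "ay": 0, "az": 0, "fingers": 5}, {"x": 0, "y": 0, "z": 0, "ax": 0, "ay": 0, "az": 0, "fingers": 5}]}}

```text
time: 6.5
eef_pos: [0.4689, -0.3317, 0.1669]
orientation: [[-0.951, 0.31, -0.008], [0.31, 0.951, 0.006], [0.01, 0.003, -1.0]]
wrist_force: [-1.1, 0.7, -0.3]
finger_gap: 0.216
finger_force: 44.0
```

Request:
{"api": "apply_moves", "payload": {"plan": [{"x": -3, "y": -1, "z": 25, "ax": 0, "ay": 0, "az": 0, "fingers": 5}, {"x": 0, "y": 0, "z": 25, "ax": 0, "ay": 0, "az": 0, "fingers": 5}, {"x": 0, "y": 0, "z": 20, "ax": 0, "ay": 0, "az": 0, "fingers": 5}, {"x": 0, "y": 0, "z": 5, "ax": 0, "ay": 0, "az": 0, "fingers": 5}, {"x": 0, "y": 0, "z": 0, "ax": 0, "ay": 0, "az": 0, "fingers": 5}]}}

```text
time: 7.0
eef_pos: [0.4739, -0.3354, 0.0958]
orientation: [[-0.951, 0.31, -0.002], [0.31, 0.951, 0.001], [0.002, 0.001, -1.0]]
wrist_force: [-0.1, -0.2, 0.6]
finger_gap: 0.219
finger_force: 44.0
```

Request:
{"api": "apply_moves", "payload": {"plan": [{"x": 0, "y": 0, "z": 3, "ax": 0, "ay": 0, "az": 0, "fingers": 5}, {"x": 0, "y": 0, "z": 2, "ax": 0, "ay": 0, "az": 0, "fingers": 5}, {"x": 0, "y": 0, "z": 0, "ax": 0, "ay": 0, "az": 0, "fingers": 5}, {"x": 0, "y": 0, "z": 0, "ax": 0, "ay": 0, "az": 0, "fingers": 5}]}}

```text
time: 7.4
eef_pos: [0.4744, -0.3361, 0.0919]
orientation: [[-0.951, 0.311, 0.001], [0.311, 0.951, -0.001], [-0.001, -0.0, -1.0]]
wrist_force: [0.2, -0.1, -0.4]
finger_gap: 0.214
finger_force: 44.0
```

Request:
{"api": "apply_moves", "payload": {"plan": [{"x": 0, "y": 0, "z": 4, "ax": 0, "ay": 0, "az": 0, "fingers": 5}, {"x": 0, "y": 0, "z": 3, "ax": 0, "ay": 0, "az": 0, "fingers": 5}, {"x": 0, "y": 0, "z": 2, "ax": 0, "ay": 0, "az": 0, "fingers": 5}, {"x": 0, "y": 0, "z": 0, "ax": 0, "ay": 0, "az": 0, "fingers": 5}, {"x": 0, "y": 0, "z": 0, "ax": 0, "ay": 0, "az": 0, "fingers": 5}]}}

```text
time: 7.9
eef_pos: [0.4741, -0.3359, 0.0822]
orientation: [[-0.951, 0.311, -0.0], [0.311, 0.951, 0.0], [0.0, -0.0, -1.0]]
wrist_force: [-0.5, 0.3, 0.1]
finger_gap: 0.215
finger_force: 44.0
```

Request:
{"api": "apply_moves", "payload": {"plan": [{"x": 0, "y": 0, "z": 1, "ax": 0, "ay": 0, "az": 0, "fingers": 5}, {"x": 0, "y": 0, "z": 1, "ax": 0, "ay": 0, "az": 0, "fingers": 5}, {"x": 0, "y": 0, "z": 0, "ax": 0, "ay": 0, "az": 0, "fingers": 5}, {"x": 0, "y": 0, "z": 0, "ax": 0, "ay": 0, "az": 0, "fingers": 5}]}}

```text
time: 8.3
eef_pos: [0.4743, -0.3358, 0.0806]
orientation: [[-0.951, 0.31, 0.0], [0.31, 0.951, -0.0], [-0.0, -0.0, -1.0]]
wrist_force: [0.2, 0.3, 1.5]
finger_gap: 0.218
finger_force: 44.1
```

Request:
{"api": "apply_moves", "payload": {"plan": [{"x": 0, "y": 0, "z": 1, "ax": 0, "ay": 0, "az": 0, "fingers": 5}, {"x": 0, "y": 0, "z": 0, "ax": 0, "ay": 0, "az": 0, "fingers": 5}, {"x": 0, "y": 0, "z": 0, "ax": 0, "ay": 0, "az": 0, "fingers": 5}]}}

```text
time: 8.6
eef_pos: [0.4743, -0.3357, 0.0804]
orientation: [[-0.951, 0.31, 0.001], [0.31, 0.951, -0.0], [-0.001, 0.0, -1.0]]
wrist_force: [-1.9, 1.3, 6.1]
finger_gap: 0.219
finger_force: 44.8
```

Request:
{"api": "apply_moves", "payload": {"plan": [{"x": 0, "y": 0, "z": 0, "ax": 0, "ay": 0, "az": 0, "fingers": 25}, {"x": 0, "y": 0, "z": 0, "ax": 0, "ay": 0, "az": 0, "fingers": 40}, {"x": 0, "y": 0, "z": 0, "ax": 0, "ay": 0, "az": 0, "fingers": 50}, {"x": 0, "y": 0, "z": 0, "ax": 0, "ay": 0, "az": 0, "fingers": 50}, {"x": 0, "y": 0, "z": 0, "ax": 0, "ay": 0, "az": 0, "fingers": 50}]}}

```text
time: 9.1
eef_pos: [0.474, -0.3359, 0.0791]
orientation: [[-0.951, 0.311, -0.0], [0.311, 0.951, 0.0], [0.0, -0.0, -1.0]]
wrist_force: [-0.1, 0.1, 0.4]
finger_gap: 0.586
finger_force: 0.0
```

Request:
{"api": "apply_moves", "payload": {"plan": [{"x": 0, "y": 0, "z": -15, "ax": 0, "ay": 0, "az": 0, "fingers": 50}, {"x": 0, "y": 0, "z": -25, "ax": 0, "ay": 0, "az": 0, "fingers": 50}, {"x": 0, "y": 0, "z": -40, "ax": 0, "ay": 0, "az": 0, "fingers": 50}, {"x": 0, "y": 0, "z": -40, "ax": 0, "ay": 0, "az": 0, "fingers": 40}, {"x": 0, "y": 0, "z": 0, "ax": 0, "ay": 0, "az": 0, "fingers": 40}]}}

```text
time: 9.6
eef_pos: [0.4772, -0.3383, 0.2053]
orientation: [[-0.95, 0.311, 0.011], [0.311, 0.95, -0.007], [-0.012, -0.004, -1.0]]
wrist_force: [0.4, -1.7, -0.6]
finger_gap: 0.47
finger_force: 0.0
```

```bash
python3 - <<'E'
from rig import bot, imaging
from h import *
c=imaging.read_camera("side");cv2.imwrite('pics/s3.png',cv2.resize(c['img'][90:260,180:380],None,fx=3.5,fy=3.5,interpolation=cv2.INTER_CUBIC))
for s,ce in blobs(c,(0,150,80),(3,255,255)):print(s,ce)
o=bot.get_obs();print(o['eef_pos'],o['wrist_force'],o['finger_gap'],o['joints'])
E
```

```text
[295, 108, 27, 22, 411] [306.1 119.1]
[282, 193, 4, 13, 46] [283.5 198.8]
[ 0.475661   -0.33707908  0.2023874 ] [-0.54772578 -0.6025683  -0.8193146 ] 0.46700158581130774 [ 0.52125591  0.54849644  0.09062609  1.68499841 -0.06006656  0.90371303
  1.89040443]
```

View pics/s3.png

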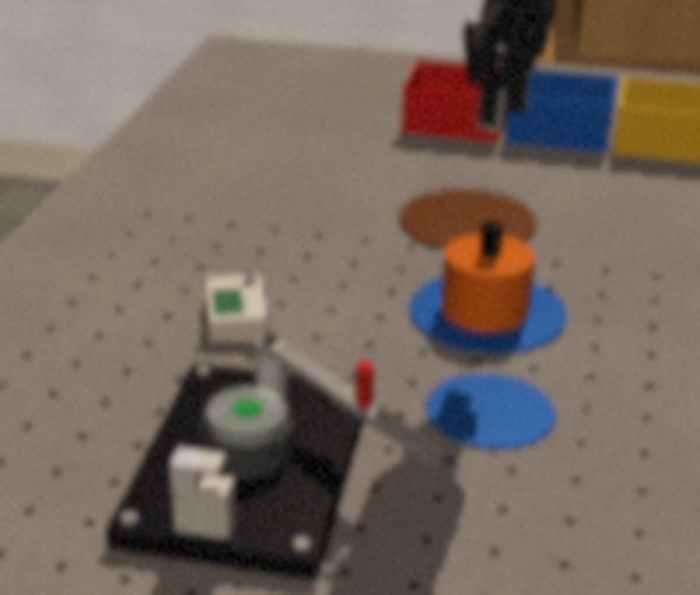

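The cover stands upright on the large blue mat at (488,285). The red knob is unmoved at (365,385) and the dish is in place. Next is the latch knob.

Request:
{"api": "apply_moves", "payload": {"plan": [{"x": 2, "y": 16, "z": 0, "ax": 0, "ay": 0, "az": 0, "fingers": 40}, {"x": 4, "y": 34, "z": 0, "ax": 0, "ay": 0, "az": 0, "fingers": 40}, {"x": 4, "y": 34, "z": 0, "ax": 0, "ay": 0, "az": 0, "fingers": 40}, {"x": 4, "y": 34, "z": 0, "ax": 0, "ay": 0, "az": 0, "fingers": 40}, {"x": 4, "y": 34, "z": 0, "ax": 0, "ay": 0, "az": 0, "fingers": 40}]}}

```text
time: 10.15
eef_pos: [0.5032, -0.1824, 0.1974]
orientation: [[-0.951, 0.309, -0.004], [0.309, 0.951, 0.002], [0.005, 0.001, -1.0]]
wrist_force: [0.5, 0.6, 0.5]
finger_gap: 0.47
finger_force: 0.0
```

Request:
{"api": "apply_moves", "payload": {"plan": [{"x": 4, "y": 34, "z": 0, "ax": 0, "ay": 0, "az": 0, "fingers": 40}, {"x": 4, "y": 34, "z": 0, "ax": 0, "ay": 0, "az": 0, "fingers": 40}, {"x": 4, "y": 34, "z": 0, "ax": 0, "ay": 0, "az": 0, "fingers": 40}, {"x": 4, "y": 24, "z": 0, "ax": 0, "ay": 0, "az": 0, "fingers": 40}, {"x": 1, "y": 6, "z": 0, "ax": 0, "ay": 0, "az": 0, "fingers": 40}]}}

```text
time: 10.65
eef_pos: [0.5281, -0.0493, 0.1975]
orientation: [[-0.953, 0.303, -0.004], [0.303, 0.953, 0.003], [0.005, 0.002, -1.0]]
wrist_force: [0.3, -0.2, -0.1]
finger_gap: 0.468
finger_force: 0.0
```

Request:
{"api": "apply_moves", "payload": {"plan": [{"x": 0, "y": 0, "z": 0, "ax": 0, "ay": 0, "az": 8, "fingers": 40}, {"x": 0, "y": 0, "z": 0, "ax": 0, "ay": 0, "az": 8, "fingers": 40}, {"x": 0, "y": 0, "z": 0, "ax": 0, "ay": 0, "az": 8, "fingers": 40}, {"x": 0, "y": 0, "z": 0, "ax": 0, "ay": 0, "az": 8, "fingers": 40}, {"x": 0, "y": 0, "z": 0, "ax": 0, "ay": 0, "az": 0, "fingers": 40}]}}

```text
time: 11.15
eef_pos: [0.5279, -0.0557, 0.1982]
orientation: [[-0.641, 0.768, -0.003], [0.768, 0.641, -0.001], [0.001, -0.003, -1.0]]
wrist_force: [0.5, -0.4, -0.6]
finger_gap: 0.468
finger_force: 0.0
```

```bash
python3 - <<'E'
from rig import bot, imaging
from h import *
c=imaging.read_camera("wrist")
for s,ce in blobs(c,(0,150,80),(3,255,255)):print(s,ce,ray(c,*ce,.105))
o=bot.get_obs();p=o['eef_pos'];R=o['orientation'];print(p,R.round(3),o['finger_gap'],o['joints'])
E
```

```text
[252, 193, 16, 23, 271] [260.2 204.3] [ 0.53109627 -0.05531398  0.105     ]
[ 0.52811463 -0.0555803   0.19839823] [[-0.643  0.766 -0.002]
 [ 0.766  0.643 -0.001]
 [ 0.001 -0.002 -1.   ]] 0.4677639749176661 [-0.0985358   0.49083352  0.23998728  1.82884189 -0.14940368  0.84184768
  0.91245375]
```

Request:
{"api": "apply_moves", "payload": {"plan": [{"x": -2, "y": 2, "z": 30, "ax": 0, "ay": 0, "az": 0, "fingers": 40}, {"x": 0, "y": 0, "z": 35, "ax": 0, "ay": 0, "az": 0, "fingers": 40}, {"x": 0, "y": 0, "z": 25, "ax": 0, "ay": 0, "az": 0, "fingers": 40}, {"x": 0, "y": 0, "z": 14, "ax": 0, "ay": 0, "az": 0, "fingers": 40}, {"x": 0, "y": 0, "z": 0, "ax": 0, "ay": 0, "az": 0, "fingers": 40}]}}

```text
time: 11.7
eef_pos: [0.5298, -0.0555, 0.0929]
orientation: [[-0.643, 0.766, -0.006], [0.766, 0.643, 0.0], [0.004, -0.004, -1.0]]
wrist_force: [-1.2, -0.3, 0.4]
finger_gap: 0.467
finger_force: 0.0
```

Request:
{"api": "apply_moves", "payload": {"plan": [{"x": 0, "y": 0, "z": 0, "ax": 0, "ay": 0, "az": 0, "fingers": 30}, {"x": 0, "y": 0, "z": 0, "ax": 0, "ay": 0, "az": 0, "fingers": 20}, {"x": 0, "y": 0, "z": 0, "ax": 0, "ay": 0, "az": 0, "fingers": 12}, {"x": 0, "y": 0, "z": 0, "ax": 0, "ay": 0, "az": 0, "fingers": 8}, {"x": 0, "y": 0, "z": 0, "ax": 0, "ay": 0, "az": 0, "fingers": 8}], "grip_force": 20}}

```text
time: 12.2
eef_pos: [0.5325, -0.0555, 0.0963]
orientation: [[-0.642, 0.767, 0.002], [0.767, 0.642, -0.0], [-0.001, 0.001, -1.0]]
wrist_force: [-1.2, -0.1, 5.2]
finger_gap: 0.154
finger_force: 19.8
```

```bash
python3 - <<'E'
from rig import bot
from h import *
o=bot.get_obs();p=o['eef_pos'];R=o['orientation'];print(p,R.round(3),o['finger_gap'],o['finger_force'],o['wrist_force'])
H=np.array([.6244,-.1221]);v=p[:2]-H;r=np.hypot(*v);a0=np.arctan2(v[1],v[0]);print(r,np.degrees(a0))
# rows: arc of total 51.3deg+, tool turns az per row; shifts in tool axes before the turn of each row
yaw=np.arctan2(R[1,1],R[0,1]);end=np.pi/2+.058;N=18;turn=np.radians(2)
a=np.linspace(a0,end,N+1);q=H+.115*np.c_[np.cos(a),np.sin(a)];q[0]=p[:2]
for i in range(N):
    th=yaw-i*turn;y=np.array([np.cos(th),np.sin(th)]);x=np.array([-y[1],y[0]]);d=(q[i+1]-q[i])*1000
    print(i,'x %.1f y %.1f'%(d@x,d@y),q[i+1].round(4))
E
```

```text
[ 0.5324962  -0.05553008  0.09633994] [[-0.642  0.767  0.002]
 [ 0.767  0.642 -0.   ]
 [-0.001  0.001 -1.   ]] 0.15401576209369253 19.826920330524445 [-1.22360932 -0.13424411  5.22420673]
0.11348067046163482 144.08255138396493
0 x 2.7 y 5.1 [ 0.5347 -0.0501]
1 x 1.2 y 5.5 [ 0.5383 -0.0458]
2 x 1.1 y 5.6 [ 0.5422 -0.0417]
3 x 1.0 y 5.6 [ 0.5463 -0.0377]
4 x 0.9 y 5.6 [ 0.5505 -0.034 ]
5 x 0.9 y 5.6 [ 0.5549 -0.0305]
6 x 0.8 y 5.6 [ 0.5595 -0.0271]
7 x 0.7 y 5.6 [ 0.5643 -0.0241]
8 x 0.6 y 5.6 [ 0.5692 -0.0212]
9 x 0.5 y 5.6 [ 0.5742 -0.0186]
10 x 0.5 y 5.6 [ 0.5793 -0.0163]
11 x 0.4 y 5.6 [ 0.5846 -0.0142]
12 x 0.3 y 5.7 [ 0.59   -0.0124]
13 x 0.2 y 5.7 [ 0.5954 -0.0108]
14 x 0.1 y 5.7 [ 0.6009 -0.0095]
15 x 0.0 y 5.7 [ 0.6065 -0.0085]
16 x -0.0 y 5.7 [ 0.6121 -0.0078]
17 x -0.1 y 5.7 [ 0.6177 -0.0073]
```

Request:
{"api": "apply_moves", "payload": {"plan": [{"x": 0, "y": 0, "z": -4, "ax": 0, "ay": 0, "az": 0, "fingers": 8}, {"x": 2.5, "y": 5, "z": 0, "ax": 0, "ay": 0, "az": 2, "fingers": 8}, {"x": 1.2, "y": 5.5, "z": 0, "ax": 0, "ay": 0, "az": 2, "fingers": 8}, {"x": 1.1, "y": 5.6, "z": 0, "ax": 0, "ay": 0, "az": 2, "fingers": 8}, {"x": 1, "y": 5.6, "z": 0, "ax": 0, "ay": 0, "az": 2, "fingers": 8}]}}

```text
time: 12.7
eef_pos: [0.5451, -0.0401, 0.0976]
orientation: [[-0.525, 0.851, -0.002], [0.851, 0.525, -0.004], [-0.002, -0.003, -1.0]]
wrist_force: [2.5, -5.1, -11.5]
finger_gap: 0.156
finger_force: 20.9
```

Request:
{"api": "apply_moves", "payload": {"plan": [{"x": 0.9, "y": 5.6, "z": 0, "ax": 0, "ay": 0, "az": 2, "fingers": 8}, {"x": 0.9, "y": 5.6, "z": 0, "ax": 0, "ay": 0, "az": 2, "fingers": 8}, {"x": 0.8, "y": 5.6, "z": 0, "ax": 0, "ay": 0, "az": 2, "fingers": 8}, {"x": 0.7, "y": 5.6, "z": 0, "ax": 0, "ay": 0, "az": 2, "fingers": 8}, {"x": 0.6, "y": 5.6, "z": 0, "ax": 0, "ay": 0, "az": 2, "fingers": 8}]}}

```text
time: 13.2
eef_pos: [0.5668, -0.023, 0.0976]
orientation: [[-0.37, 0.929, -0.005], [0.929, 0.37, -0.003], [-0.001, -0.005, -1.0]]
wrist_force: [0.2, -3.9, -7.7]
finger_gap: 0.147
finger_force: 21.3
```

Request:
{"api": "apply_moves", "payload": {"plan": [{"x": 0.5, "y": 5.6, "z": 2, "ax": 0, "ay": 0, "az": 2, "fingers": 8}, {"x": 0.5, "y": 5.6, "z": 0, "ax": 0, "ay": 0, "az": 2, "fingers": 8}, {"x": 0.4, "y": 5.6, "z": 0, "ax": 0, "ay": 0, "az": 2, "fingers": 8}, {"x": 0.3, "y": 5.7, "z": 0, "ax": 0, "ay": 0, "az": 2, "fingers": 8}, {"x": 0.2, "y": 5.7, "z": 0, "ax": 0, "ay": 0, "az": 2, "fingers": 8}]}}

```text
time: 13.7
eef_pos: [0.5936, -0.0108, 0.0974]
orientation: [[-0.204, 0.979, -0.003], [0.979, 0.204, 0.001], [0.001, -0.003, -1.0]]
wrist_force: [-2.4, 1.1, 2.6]
finger_gap: 0.152
finger_force: 22.2
```

Request:
{"api": "apply_moves", "payload": {"plan": [{"x": 0.1, "y": 5, "z": 0, "ax": 0, "ay": 0, "az": 2, "fingers": 8}, {"x": 0, "y": 5, "z": 0, "ax": 0, "ay": 0, "az": 2, "fingers": 8}, {"x": 0, "y": 4, "z": 0, "ax": 0, "ay": 0, "az": 2, "fingers": 8}, {"x": 0, "y": 3, "z": 0, "ax": 0, "ay": 0, "az": 2, "fingers": 8}, {"x": 0, "y": 0, "z": 0, "ax": 0, "ay": 0, "az": 0, "fingers": 8}]}}

```text
time: 14.2
eef_pos: [0.6123, -0.0068, 0.0974]
orientation: [[-0.068, 0.998, 0.001], [0.998, 0.068, 0.001], [0.001, 0.001, -1.0]]
wrist_force: [-0.7, 2.1, 2.6]
finger_gap: 0.153
finger_force: 22.2
```

Request:
{"api": "apply_moves", "payload": {"plan": [{"x": 0, "y": 2, "z": 0, "ax": 0, "ay": 0, "az": 0, "fingers": 8}, {"x": 0, "y": 2, "z": 0, "ax": 0, "ay": 0, "az": 0, "fingers": 8}, {"x": 0, "y": 0, "z": 0, "ax": 0, "ay": 0, "az": 0, "fingers": 8}]}}

```text
time: 14.5
eef_pos: [0.6156, -0.0063, 0.0973]
orientation: [[-0.069, 0.998, -0.0], [0.998, 0.069, 0.002], [0.002, -0.0, -1.0]]
wrist_force: [-1.4, 4.5, 2.8]
finger_gap: 0.152
finger_force: 22.3
```

Request:
{"api": "apply_moves", "payload": {"plan": [{"x": 0, "y": 2, "z": 0, "ax": 0, "ay": 0, "az": 0, "fingers": 8}, {"x": 0, "y": 0, "z": 0, "ax": 0, "ay": 0, "az": 0, "fingers": 8}, {"x": 0, "y": 0, "z": 0, "ax": 0, "ay": 0, "az": 0, "fingers": 8}]}}

```text
time: 14.8
eef_pos: [0.6178, -0.0063, 0.0973]
orientation: [[-0.069, 0.998, 0.001], [0.998, 0.069, 0.001], [0.001, 0.001, -1.0]]
wrist_force: [-1.0, 4.7, 3.9]
finger_gap: 0.154
finger_force: 22.3
```

No stop felt yet, so I push on.

Request:
{"api": "apply_moves", "payload": {"plan": [{"x": 0, "y": 1.5, "z": 0, "ax": 0, "ay": 0, "az": 0, "fingers": 8}, {"x": 0, "y": 0, "z": 0, "ax": 0, "ay": 0, "az": 0, "fingers": 8}, {"x": 0, "y": 0, "z": 0, "ax": 0, "ay": 0, "az": 0, "fingers": 8}]}}

```text
time: 15.1
eef_pos: [0.6192, -0.0062, 0.0974]
orientation: [[-0.069, 0.998, 0.0], [0.998, 0.069, 0.002], [0.002, 0.0, -1.0]]
wrist_force: [-1.0, 4.7, 3.9]
finger_gap: 0.155
finger_force: 22.3
```

Request:
{"api": "apply_moves", "payload": {"plan": [{"x": 0, "y": 1.5, "z": 0, "ax": 0, "ay": 0, "az": 0, "fingers": 8}, {"x": 0, "y": 0, "z": 0, "ax": 0, "ay": 0, "az": 0, "fingers": 8}, {"x": 0, "y": 0, "z": 0, "ax": 0, "ay": 0, "az": 0, "fingers": 8}]}}

```text
time: 15.4
eef_pos: [0.6201, -0.0061, 0.0973]
orientation: [[-0.069, 0.998, -0.001], [0.998, 0.069, 0.002], [0.002, -0.001, -1.0]]
wrist_force: [-2.8, 4.3, 4.5]
finger_gap: 0.155
finger_force: 22.4
```

Request:
{"api": "apply_moves", "payload": {"plan": [{"x": 0, "y": 1, "z": 0, "ax": 0, "ay": 0, "az": 0, "fingers": 8}, {"x": 0, "y": 0, "z": 0, "ax": 0, "ay": 0, "az": 0, "fingers": 8}, {"x": 0, "y": 0, "z": 0, "ax": 0, "ay": 0, "az": 0, "fingers": 8}]}}

```text
time: 15.7
eef_pos: [0.6201, -0.0062, 0.0973]
orientation: [[-0.068, 0.998, -0.003], [0.998, 0.068, 0.002], [0.002, -0.003, -1.0]]
wrist_force: [-4.6, 4.8, 5.7]
finger_gap: 0.149
finger_force: 22.6
```

Request:
{"api": "apply_moves", "payload": {"plan": [{"x": 0, "y": 1, "z": 0, "ax": 0, "ay": 0, "az": 0, "fingers": 8}, {"x": 0, "y": 0, "z": 0, "ax": 0, "ay": 0, "az": 0, "fingers": 8}, {"x": 0, "y": 0, "z": 0, "ax": 0, "ay": 0, "az": 0, "fingers": 8}]}}

```text
time: 16.0
eef_pos: [0.6202, -0.0061, 0.0973]
orientation: [[-0.068, 0.998, -0.005], [0.998, 0.068, 0.002], [0.003, -0.005, -1.0]]
wrist_force: [-5.9, 4.7, 7.4]
finger_gap: 0.153
finger_force: 22.7
```

The arm stopped at x=0.6201 with the force building, so it is home. Release and retreat.

Request:
{"api": "apply_moves", "payload": {"plan": [{"x": 0, "y": 0, "z": 0, "ax": 0, "ay": 0, "az": 0, "fingers": 20}, {"x": 0, "y": 0, "z": 0, "ax": 0, "ay": 0, "az": 0, "fingers": 35}, {"x": 0, "y": 0, "z": 0, "ax": 0, "ay": 0, "az": 0, "fingers": 40}, {"x": 0, "y": 0, "z": 0, "ax": 0, "ay": 0, "az": 0, "fingers": 40}, {"x": 0, "y": 0, "z": -5, "ax": 0, "ay": 0, "az": 0, "fingers": 40}]}}

```text
time: 16.5
eef_pos: [0.6221, -0.0076, 0.1017]
orientation: [[-0.068, 0.998, -0.001], [0.998, 0.068, -0.001], [-0.001, -0.001, -1.0]]
wrist_force: [-0.2, -0.1, 0.5]
finger_gap: 0.469
finger_force: 0.0
```

Request:
{"api": "apply_moves", "payload": {"plan": [{"x": 0, "y": 0, "z": -20, "ax": 0, "ay": 0, "az": 0, "fingers": 40}, {"x": 0, "y": 0, "z": -40, "ax": 0, "ay": 0, "az": 0, "fingers": 40}, {"x": 0, "y": 0, "z": -40, "ax": 0, "ay": 0, "az": 0, "fingers": 40}, {"x": 0, "y": 0, "z": -20, "ax": 0, "ay": 0, "az": 0, "fingers": 40}, {"x": 0, "y": 0, "z": 0, "ax": 0, "ay": 0, "az": 0, "fingers": 40}]}}

```text
time: 17.0
eef_pos: [0.6248, -0.008, 0.2267]
orientation: [[-0.068, 0.998, 0.009], [0.998, 0.068, -0.001], [-0.001, 0.009, -1.0]]
wrist_force: [0.9, -0.4, -0.4]
finger_gap: 0.469
finger_force: 0.0
```

```bash
python3 - <<'E'
from rig import bot, imaging
from h import *
c=imaging.read_camera("side");w=imaging.read_camera("wrist")
a=cv2.resize(c['img'][130:260,200:370],(480,367),interpolation=cv2.INTER_CUBIC);cv2.imwrite('pics/end.png',np.vstack([a[:,:400],w['img'][:230,56:456]]))
for s,ce in blobs(w,(0,150,80),(3,255,255)):
  X=ray(w,*ce,.105);v=X[:2]-np.array([.6244,-.1221]);print(ce,X,np.arctan2(-v[0],v[1])-.058)
print(bot.get_obs())
E
```

```text
[254.  192.9] [ 0.62064736 -0.00573878  0.105     ] -0.02576125542772858
{'time': 17.1, 'joints': array([-0.29255307,  0.62381744,  0.46095571,  1.54619873, -0.30548126,
        1.0433584 ,  0.31612736]), 'qd': array([ 0.00122665,  0.03028055, -0.01519773,  0.03138987, -0.00260584,
        0.00105396,  0.00071064]), 'tau': array([ 1.53677682e-01, -4.56558001e+01,  5.67663431e+00, -1.65180588e+01,
        2.55758356e-02, -3.50328523e-02, -2.22372895e-03]), 'eef_pos': array([ 0.62232193, -0.00720822,  0.22241425]), 'orientation': array([[-6.81296286e-02,  9.97676423e-01,  3.30974876e-04],
       [ 9.97676477e-01,  6.81296241e-02,  2.48343287e-05],
       [ 2.22743032e-06,  3.31897802e-04, -9.99999945e-01]]), 'wrist_force': array([ 0.0195891 , -0.32088539, -0.40440041]), 'ft_torque': array([ 0.00343152,  0.00995381, -0.05150665]), 'finger_force': 0.0, 'finger_gap': 0.4685822514451267}
```

View pics/end.png

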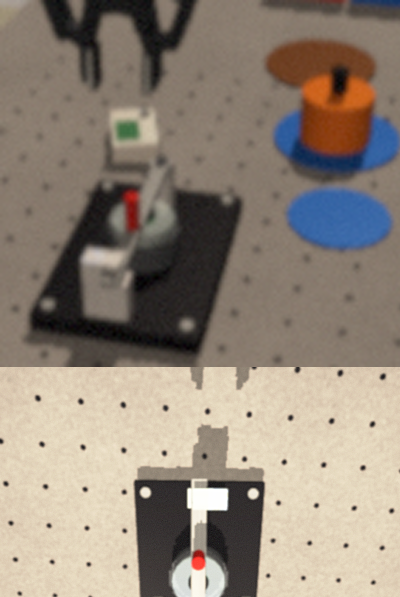

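The arm lies through the keeper at (105,280), over the dish, with the red knob at (132,210). The cover stands on the large blue mat at (338,115) and the gripper is clear.

```bash
python3 -c "
from rig import bot
print(bot.finish_job())"
```

```text
the job is handed in; nothing more can be done
None
```

I handed the job in at about 17 s: the cover stands knob up on the large blue mat, the retaining arm is home in its keeper over the dish, and the gripper is clear; no verdict came back.

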